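# Tip truffles into the sunken pocket of a gift box

## Task

Pick up the steel scoop by its handle and tip its four truffles into the empty sunken pocket in the middle of the unfinished chocolate box, pouring from just above the box walls so that nothing drops far and without knocking either box. Then stand the empty scoop upright in the middle of its round rubber mat and let go, leaving everything else as it was.

Things in the scene. Friction and masses are not known exactly. Their poses are not given: they have to be found in the camera images.
- scoop: Small steel measuring cup with a black bar handle, standing on the mat, holding four truffles; 110 to 225 g empty. Origin: centre of its underside, +z out of the mouth. Outer radius 28 mm at the foot flaring to 42 mm at the rim, 52 mm tall, wall 3 mm, bottom 5 mm; no spout. Truffles roll out over the lowest side of the rim once tilted beyond about 75 deg; 100 deg empties it.
- scoop_grip (a point): Middle of the scoop's handle, 82 mm from the cup axis along the scoop's -x, 42 mm above its underside; axes as scoop. The handle is a level bar 14 mm thick (along y) and 16 mm tall, running along -x from the cup wall to 122 mm from the axis. Pinch it here across its thickness.
- scoop_mouth (a point): Centre of the scoop's round mouth, at rim height, 52 mm above its underside; axes as scoop.
- box: The unfinished kraft gift box, fixed to the bench. Origin at the centre of its underside, z up; 180 mm (x) by 150 mm (y) outside. Its 4 mm cardboard walls stand 60 mm high; inside, a dark insert has its deck 32 mm above the bench, carrying chocolates up to 14 mm tall, all round an empty square pocket in the middle.
- pocket (a point): Centre of the floor of the empty pocket, 4 mm above the bench, axes as box. The pocket is 84 mm square and sinks 28 mm below the deck, so its floor lies 56 mm below the top of the box walls.
- full_box: A finished box, same make, size and origin as the unfinished one, but its middle pocket is already filled with nine truffles. Fixed. Leave it alone.
- mat: Round black rubber mat, radius 60 mm, 4 mm thick, fixed; origin at the centre of its underside. The scoop stands on it.
- spare_cup: Plain steel cup without a handle, rim radius 35 mm, 60 mm tall, origin under its centre. Leave it alone.
- carton: Closed kraft carton, 90 x 140 x 45 mm, origin under its centre. Leave it alone.
- truffle0_center (a point): Centre of a chocolate truffle, a hard dark ball 22 mm across, 12 g, in the scoop at the start. Its axes mean nothing.
- truffle1_center (a point): Centre of another chocolate truffle, a hard dark ball 22 mm across, 12 g, in the scoop at the start. Its axes mean nothing.
- truffle2_center (a point): Centre of another chocolate truffle, a hard dark ball 22 mm across, 12 g, in the scoop at the start. Its axes mean nothing.
- truffle3_center (a point): Centre of another chocolate truffle, a hard dark ball 22 mm across, 12 g, in the scoop at the start. Its axes mean nothing.
- truffle0: The same truffle as truffle0_center; this origin lies on its skin and rolls with it, so use the point.
- truffle1: The same truffle as truffle1_center; this origin lies on its skin and rolls with it, so use the point.
- truffle2: The same truffle as truffle2_center; this origin lies on its skin and rolls with it, so use the point.
- truffle3: The same truffle as truffle3_center; this origin lies on its skin and rolls with it, so use the point.
There are look-alikes about, which are no part of the job. Of the things that look like the mat, take the one that is farthest to the robot's right at the start.

How it is judged:
On the way:
1. the scoop is tilted by more than 57 deg with its mouth above the pocket of the unfinished box (angle between scoop's own z axis and vertical above 1 rad and horizontal distance between scoop_mouth and pocket below 0.11 m), for 0.2 s.
At the end, for the whole second after the job is handed in: All four truffles lie at rest in the pocket of the unfinished box (centres within its 84 mm square and less than 30 mm above its floor), and the scoop stands upright (within 4.5 deg), at rest on the mat, its centre within 30 mm of the mat's centre (x of truffle0_center in the frame of pocket between -0.042 and 0.042 m and y of truffle0_center in the frame of pocket between -0.042 and 0.042 m and z of each of truffle0_center, truffle1_center, truffle2_center, truffle3_center in the frame of pocket below 0.03 m and linear speed of each of truffle0, truffle1, truffle2, truffle3 below 0.05 m/s and x of truffle1_center in the frame of pocket between -0.042 and 0.042 m and y of truffle1_center in the frame of pocket between -0.042 and 0.042 m and x of truffle2_center in the frame of pocket between -0.042 and 0.042 m and y of truffle2_center in the frame of pocket between -0.042 and 0.042 m and x of truffle3_center in the frame of pocket between -0.042 and 0.042 m and y of truffle3_center in the frame of pocket between -0.042 and 0.042 m and horizontal distance between scoop and mat below 0.03 m and z of scoop in the frame of mat below 0.008 m and angle between scoop's own z axis and vertical below 0.08 rad and linear speed of scoop below 0.02 m/s); the robot touches nothing.
It fails at once if a truffle falls fast (1.7 m/s, a drop of some 15 cm) (linear speed of any of truffle0, truffle1, truffle2, truffle3 above 1.7 m/s).
It fails at once if the scoop, fingers or arm knocks either box with more than 10 N (contact force between any of scoop, the fingers, the arm and box above 10 N or contact force between any of scoop, the fingers, the arm and full_box above 10 N).
It fails at once if the spare cup or the carton is moved by more than 20 mm (distance of any of spare_cup, carton from where it was at the start of the episode above 0.02 m).
It also fails if it takes over 72 s, if anything falls off the work surface, if the arm or the gripper's body presses on something with over 40 N, if the wrist force passes 120 N, or if a joint passes its speed limit or range.

## Robot

A 6-joint arm with a two-finger parallel gripper is mounted at the origin on the work surface. World frame = base frame: x ahead of the robot, y to its left, z up, the work surface at z = 0. Lengths are in m, angles in rad, forces in N, time in s.
With the tool pointing down it reaches from about 0.325 to 0.9 m from the base axis. Payload 6.1 kg.
Tool frame: the origin (TCP) lies midway between the tips of the shut fingers; the grasp point (between the pads) lies 19 mm behind it; x points along the fingers, y is the direction in which the jaws open and shut, and the axes are right-handed (so a half turn about x gives the same grasp; the last joint's range is limited). The gripper opens to 85 mm and grips with 20 to 120 N. Pads are 22 mm wide; open, the fingers measure 114 mm over their backs; the gripper's body (76 mm by 85 mm) begins 54 mm behind the grasp point. The pads swing forward as they close: fully open they stand 13 mm farther back than shut.
Start: joints at [-1.413, 0.22, 1.526, -0, 1.395, -0.126], TCP at [0.175, -0.6, 0.231] pointing down, gripper open.
Joint ranges: [-2.98, 2.98], [-0.91, 2.08], [0.09, 2.57], [-1.24, 4.39], [0.2, 2.65], [-2.68, 2.68]. Speed limits (rad/s): [2.57, 2.57, 3.01, 3.14, 3.14, 3.14].

## Interface

Orientations are given as [roll, pitch, yaw] about the fixed x, y, z axes, in that order (R = Rz(yaw) Ry(pitch) Rx(roll)).
In Python, from plant import movep, move_l, set_joints, gripper_to, hold, inverse_kinematics, observe, get_image, get_calibration, Unreachable, job_done gives the robot as it stands. Calls block until the motion is done:
- movep(position, orientation): joint-space move of the TCP to a pose.
- move_l(position, feed=0.15, rotation=None, max_force=None): straight line of the TCP; rotation=None keeps the orientation; feed is the mean speed in m/s. With max_force (N) it stops when the force on the tool has changed by that much, and returns True; else False.
- set_joints(angles): joint-space move.
- gripper_to(opening, f_grip=None): finger opening in m; f_grip is the grip in N (None keeps the last); returns when the fingers have stopped.
- hold(seconds).
- inverse_kinematics(position, orientation): joint angles nearest the present ones, or None.
- observe(): the state.
- get_image(name): name is "scene" or "top" or "wrist"; returns (picture, depth): 420x560x3 uint8, red, green, blue; 420x560 float32, m along the optical axis (not along the pixel's ray), 0 where there is no reading.
- get_calibration(name): a dict with "intrinsics" (3x3 intrinsics, pixels), "dist_coeffs" ([k1, k2, p1, p2, k3] as OpenCV has them; the pictures are not rectified), "world_from_camera" (4x4, takes a point from camera to world coordinates). Camera axes: x right, y down, z forward; pixel columns grow to the right and rows downward; lengths in m; the calibration is good to about 2 mm. A picture is of the moment at which its call begins: read the wrist's pose just before it. get_calibration takes no time and is no camera call; for the wrist camera it gives the pose at the moment of the call.
A pose or a line that the arm cannot do raises Unreachable and nothing moves.
- job_done(): hands the job in, once; it reports no verdict.
The state is a dict: "time_s": time; "q": joint angles; "joint_velocities": joint speeds; "joint_torque": joint torques, N m; "eef_pos": TCP position; "tcp_rot": TCP orientation; "ft_force": force on the tool from outside, world axes, zero at the start; "torque": the same for the moment, N m; "opening": finger opening in m.
Only numpy, scipy, OpenCV 4.12 (cv2) and the standard library are available. Lean on these libraries where they do the work, as an engineer would, in place of code of your own. Each camera call takes 0.05 s, during which the arm holds its last target.

## Working session

There is one attempt and no reset: what is moved stays moved. The work goes in short steps, each a Python script; the robot and the scene stay as the last script left them, time stands still between calls to the robot, and variables do not carry over. Pictures are saved under pics/ and viewed, and the job is handed in when it is done.

```bash
ls; mkdir -p pics; cat > h.py <<'E'
import numpy as np, cv2
from plant import *
def snap(n,f):
    c=get_calibration(n); im,d=get_image(n)
    cv2.imwrite(f'pics/{f}.png',im[:,:,::-1]); np.savez(f'pics/{f}.npz',im=im,d=d,K=c['intrinsics'],D=c['dist_coeffs'],T=c['world_from_camera'])
def load(f):
    return np.load(f'pics/{f}.npz')
def cloud(f):
    z=load(f); d=z['d']; h,w=d.shape
    u,v=np.meshgrid(np.arange(w),np.arange(h))
    p=cv2.undistortPoints(np.stack([u,v],-1).reshape(-1,1,2).astype(np.float64),z['K'],z['D']).reshape(h,w,2)
    P=np.concatenate([p*d[...,None],d[...,None]],-1)
    T=z['T']; W=P@T[:3,:3].T+T[:3,3]; W[d<=0]=np.nan
    return W
E
python3 - <<'E'
from h import *
snap('top','top0'); snap('scene','sc0'); print(observe())
for n in('top','scene'):print(get_calibration(n))
E
```

```text
pics
{'time_s': 0.1, 'q': array([-1.41309823e+00,  2.21148457e-01,  1.52750171e+00,  1.11706744e-05,
        1.39469493e+00, -1.26118413e-01]), 'joint_velocities': array([-0.00060278, -0.00066714, -0.00360328, -0.0009542 ,  0.00015377,
       -0.00018869]), 'joint_torque': array([ 7.99447698e-04, -4.98246896e+01, -3.90547335e+01, -3.02296366e-04,
        5.70775650e-03, -2.93101756e-07]), 'eef_pos': array([ 0.17491619, -0.599458  ,  0.23030525]), 'tcp_rot': array([-1.70318846,  1.56904385,  1.72221874]), 'ft_force': array([-1.05216746, -0.21424528,  0.46202254]), 'torque': array([ 0.01972818,  0.08677558, -0.02147132]), 'opening': 0.08553901683177619}
{'intrinsics': array([[414.52486857,   0.        , 282.70147358],
       [  0.        , 414.52486857, 211.86034954],
       [  0.        ,   0.        ,   1.        ]]), 'dist_coeffs': array([-0.07919123,  0.        ,  0.        ,  0.        ,  0.        ]), 'world_from_camera': array([[ 0.01308042, -0.99772771,  0.06609329,  0.50011822],
       [-0.999909  , -0.01283348,  0.00415958, -0.07375071],
       [-0.00330192, -0.06614168, -0.99780478,  0.86382976],
       [ 0.        ,  0.        ,  0.        ,  1.        ]])}
{'intrinsics': array([[389.41747387,   0.        , 283.62019218],
       [  0.        , 389.41747387, 205.9259744 ],
       [  0.        ,   0.        ,   1.        ]]), 'dist_coeffs': array([-0.08397322,  0.        ,  0.        ,  0.        ,  0.        ]), 'world_from_camera': array([[ 0.04154625,  0.74888157, -0.66140025,  1.19909184],
       [ 0.99911469, -0.02675722,  0.03246367, -0.10298044],
       [ 0.00661421, -0.66216345, -0.74933024,  0.79262363],
       [ 0.        ,  0.        ,  0.        ,  1.        ]])}
```

View pics/top0.png

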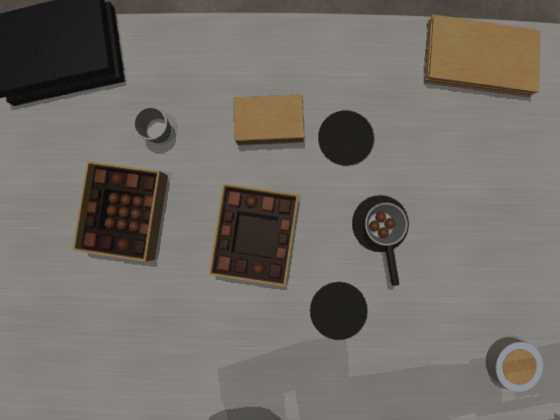

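View pics/sc0.png

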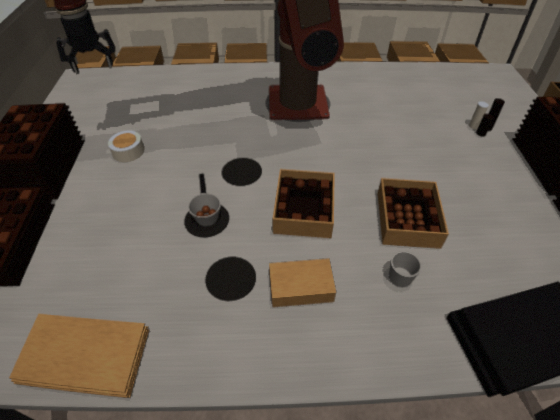

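Three round black mats appear in the top view: (346,137), (380,223) and (339,310). Image right is the robot's right (-y), so the mat farthest right is the one at (380,223), with the scoop on it. Of the boxes, (255,236) has the empty middle pocket and (120,212) is the full one. Next I'll confirm this in an enlarged crop and measure.

```bash
python3 - <<'E'
from h import *
W=cloud('top0'); im=load('top0')['im'].astype(int)
z=W[...,2]; 
crop=im[170:300,200:430].astype(np.uint8)[:,:,::-1]; cv2.imwrite('pics/crop0.png',cv2.resize(crop,None,fx=3.4,fy=3.4,interpolation=cv2.INTER_CUBIC))
g=im.sum(2)
for n,(u,v) in dict(m1=(346,137),m2=(339,310),m3=(380,223)).items():
    sl=np.zeros(z.shape,bool); sl[v-34:v+34,u-34:u+34]=1
    m=sl&(g<110)&(z<0.012); p=W[m]; 
    # hull circle
    (c,r)=cv2.minEnclosingCircle(p[:,:2].astype(np.float32)); print(n,c,r,p[:,2].mean(),m.sum())
# box rims
for n,(u0,u1,v0,v1) in dict(box=(205,302,180,292),full=(70,168,155,268)).items():
    sl=np.zeros(z.shape,bool); sl[v0:v1,u0:u1]=1
    m=sl&(z>0.054)&(z<0.068); p=W[m].astype(np.float32); r=cv2.minAreaRect(p[:,:2]); print(n,r,m.sum(),p[:,2].mean(),cv2.boxPoints(r).round(3).tolist())
sl=np.zeros(z.shape,bool); sl[195:253,350:415]=1
for a,b in((0.048,.065),):
    m=sl&(z>a)&(z<b); p=W[m]; print('rim',cv2.minEnclosingCircle(p[:,:2].astype(np.float32)),m.sum(),z[m].mean())
sl=np.zeros(z.shape,bool); sl[240:290,380:405]=1
m=sl&(z>0.035)&(g<150);p=W[m];print('handle',p.mean(0),p[:,2].min(),p[:,2].max(),cv2.minAreaRect(p[:,:2].astype(np.float32)),m.sum())
print(cv2.fitLine(p[:,:2].astype(np.float32),cv2.DIST_HUBER,0,.01,.01).ravel())
E
```

```text
m1 (0.7166957855224609, -0.20087930560112) 0.05817417800426483 0.0039587004414554155 2275
m2 (0.35512787103652954, -0.18746885657310486) 0.058222148567438126 0.004081183154465857 2454
m3 (0.5358356833457947, -0.272955983877182) 0.058515604585409164 0.004079718469355543 826Traceback (most recent call last):
  File "<stdin>", line 14, in <module>
cv2.error: OpenCV(4.12.0) /io/opencv/modules/imgproc/src/convhull.cpp:143: error: (-215:Assertion failed) total >= 0 && (depth == CV_32F || depth == CV_32S) in function 'convexHull'
```

View pics/crop0.png

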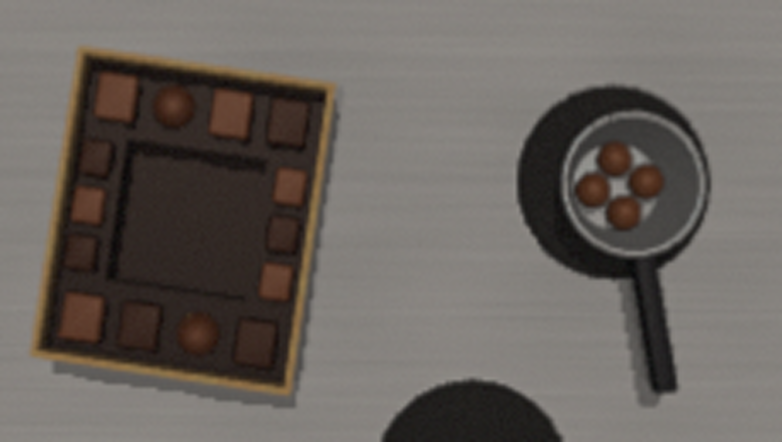

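The crop shows the empty-pocket box on the left and, on the right, the scoop with four truffles on the farthest-right mat. The scoop's handle points toward the bottom. The box wall tops gave no points in my height band, so I'll check the depth there.

```bash
python3 - <<'E'
from h import *
W=cloud('top0'); im=load('top0')['im'].astype(int); g=im.sum(2)
z=W[...,2]; print(np.isfinite(z).mean())
print(z[230:240:3,205:300:3].round(3).tolist()[0])
print(z[223,350:415:2].round(3).tolist()); print(z[245:290:3,393].round(3).tolist(), z[270,380:405].round(3))
for n,(u0,u1,v0,v1) in dict(box=(205,302,180,292),full=(70,168,155,268)).items():
    sl=np.zeros(z.shape,bool); sl[v0:v1,u0:u1]=1
    for lo,hi in((0.05,.07),(.025,.07)):
        m=sl&(z>lo)&(z<hi); print(n,m.sum(),np.nanpercentile(z[m],[5,50,95]) if m.sum() else '')
# ray-plane helper: colour of rim
hsv=cv2.cvtColor(im.astype(np.uint8),cv2.COLOR_RGB2HSV)
print(hsv[236,205:225].tolist())
E
```

```text
0.9957015306122449
[0.002, -0.0, -0.001, 0.0, 0.057, 0.034, 0.045, 0.045, 0.044, 0.033, 0.008, 0.005, 0.006, 0.005, 0.004, 0.003, 0.004, 0.004, 0.005, 0.005, 0.004, 0.004, 0.008, 0.004, 0.031, 0.033, 0.031, 0.033, 0.035, 0.059, -0.001, 0.0]
[-0.001, 0.003, 0.004, 0.006, 0.004, 0.005, 0.003, 0.004, 0.058, 0.008, 0.024, 0.03, 0.032, 0.028, 0.029, 0.009, 0.008, 0.011, 0.023, 0.03, 0.032, 0.031, 0.029, 0.018, 0.029, 0.039, 0.043, 0.052, 0.054, 0.004, -0.003, 0.0, 0.002]
[0.05, 0.056, 0.052, 0.053, 0.053, 0.05, 0.053, 0.055, 0.056, 0.056, 0.053, 0.056, 0.054, 0.055, -0.003] [-0.001 -0.     0.001 -0.    -0.001 -0.001  0.002  0.     0.041  0.05
  0.053  0.055  0.054  0.057  0.054  0.055  0.052  0.001  0.002 -0.
  0.001 -0.003  0.001 -0.003  0.   ]
box 839 [0.05219473 0.0597158  0.06225573]
box 5437 [0.03041061 0.04071981 0.06052541]
full 1072 [0.0512428  0.05931562 0.06205071]
full 5797 [0.02900591 0.04164453 0.06042524]
[[19, 15, 134], [17, 13, 133], [15, 15, 133], [15, 15, 132], [20, 12, 132], [15, 15, 134], [21, 14, 132], [17, 13, 133], [15, 15, 135], [16, 61, 137], [17, 113, 140], [17, 126, 107], [17, 130, 61], [14, 99, 44], [13, 123, 29], [9, 61, 42], [5, 65, 43], [7, 57, 40], [8, 67, 42], [8, 73, 42]]
```

```bash
python3 - <<'E'
from h import *
from scipy.optimize import least_squares
W=cloud('top0'); im=load('top0')['im'].astype(int); g=im.sum(2); z=W[...,2]
f=lambda p:np.ascontiguousarray(p[:,:2],dtype=np.float32)
for n,(u0,u1,v0,v1) in dict(box=(205,302,180,292),full=(70,168,155,268)).items():
    sl=np.zeros(z.shape,bool); sl[v0:v1,u0:u1]=1
    m=sl&(z>.055)&(z<.068); r=cv2.minAreaRect(f(W[m])); print(n,r,cv2.boxPoints(r).round(3).tolist())
# pocket floor
sl=np.zeros(z.shape,bool); sl[205:270,225:290]=1
m=sl&(z<.014); m=cv2.morphologyEx(m.astype(np.uint8),cv2.MORPH_OPEN,np.ones((5,5)))>0; r=cv2.minAreaRect(f(W[m])); print('pocket',r,np.median(z[m]))
sl=np.zeros(z.shape,bool); sl[195:252,350:415]=1
m=sl&(z>0.051)&(z<.062)&(g>250); p=W[m]; 
print('rim',m.sum(),cv2.minEnclosingCircle(f(p)))
s=least_squares(lambda q:np.hypot(p[:,0]-q[0],p[:,1]-q[1])-q[2],[.53,-.29,.04],loss='soft_l1',f_scale=.002);print(s.x)
sl=np.zeros(z.shape,bool); sl[250:290,380:405]=1
m=sl&(z>0.045);p=W[m];print('handle',p.mean(0),cv2.minAreaRect(f(p)),m.sum())
print(cv2.fitLine(f(p),cv2.DIST_HUBER,0,.01,.01).ravel())
# ray-plane estimates of rim via image ellipse would be cross-check
for n,(u,v) in dict(cup=(152,124),carton=(268,120)).items(): print(n,W[v,u])
p=W[sl&(z>.045)]; print(p[:,0].min())
E
```

```text
box ((0.5101366639137268, -0.01350642740726471), (0.15047557651996613, 0.1806451827287674), 82.35892486572266) [[0.41100001335144043, -0.07599999755620956], [0.5899999737739563, -0.10000000149011612], [0.6100000143051147, 0.04899999871850014], [0.4309999942779541, 0.0729999989271164]]
full ((0.5524788498878479, 0.2603880763053894), (0.15225262939929962, 0.1817323863506317), 82.99394226074219) [[0.453000009059906, 0.19599999487400055], [0.6330000162124634, 0.17399999499320984], [0.6520000100135803, 0.32499998807907104], [0.47200000286102295, 0.34700000286102295]]
pocket ((0.5103257894515991, -0.013146985322237015), (0.08391302078962326, 0.08427048474550247), 82.4189453125) 0.004737408211573868
rim 206 ((0.5335491895675659, -0.27222511172294617), 0.04163065180182457)
[ 0.53362695 -0.27240746  0.03964965]
handle [ 0.44666107 -0.28617409  0.05312668] ((0.44781494140625, -0.2866705060005188), (0.07037696242332458, 0.014866188168525696), 9.86402702331543) 266
[ 0.98750186  0.15760718  0.44666108 -0.2861741 ]
cup [0.74100069 0.21080698 0.00596255]
carton [ 0.73954449 -0.03827154  0.04556743]
0.4132689272466757
```

The geometry agrees with the given sizes: rim radius 41.6 mm, pocket 84 mm square, handle end 122 mm from the axis. My plan is to pinch the handle with the tool tilted back by angle a, then pitch the scoop about the jaw axis so it pours over the side opposite the handle, which keeps the gripper high. First I'll search for feasible IK.

```bash
cat >> h.py <<'E'
from scipy.spatial.transform import Rotation as Ro
S0=np.array([0.5336,-0.2724,0.004]); YAW0=0.158
PK=np.array([0.5102,-0.0133,0.004]); MAT=np.array([0.5358,-0.2730,0.004])
def Rs(yaw,th): return Ro.from_euler('z',yaw)*Ro.from_euler('y',th)
def tool_from_scoop(p,R,a,flip,grip=np.array([-.082,0,.042])):
    """p: scoop origin; returns TCP pos, rpy"""
    tx=np.array([np.sin(a),0,-np.cos(a)]); ty=np.array([0,1.,0])*(-1 if flip else 1)
    M=R.as_matrix()@np.column_stack([tx,ty,np.cross(tx,ty)])
    g=p+R.apply(grip); return g+0.019*M[:,0], Ro.from_matrix(M).as_euler('xyz')
def pour_pose(yaw,th,back=0.02,zc=0.070,lift=0):
    R=Rs(yaw,th); H=np.array([np.cos(yaw),np.sin(yaw),0])
    lip=PK-back*H; lip[2]=zc+.054*np.sin(max(0,np.radians(75)-th))+lift
    return lip-R.apply([.042,0,.052]),R
E
python3 - <<'E'
from h import *
for a in np.radians([0,15,25,35,45]):
  for flip in(0,1):
    q=inverse_kinematics(*tool_from_scoop(S0,Rs(YAW0,0),a,flip))
    if q is None: continue
    for yaw in np.radians([-98,-60,-30,-8,9,30,60,82,120,172]):
        qs=[inverse_kinematics(*tool_from_scoop(*pour_pose(yaw,t),a,flip)) for t in np.radians([0,40,75,90,105,110])]
        ok=[x is not None for x in qs]
        if all(ok): print(round(np.degrees(a)),flip,round(np.degrees(yaw)),'pick',np.round(q,2)); [print('   ',np.round(x,2)) for x in qs]
E
```

```text
0 0 -98 pick [-0.71  0.25  1.91  0.    0.98 -2.44]
    [0.09 0.18 1.85 0.   1.11 0.23]
    [-0.34  0.11  1.96  0.71  1.32 -0.47]
    [-0.63  0.43  1.9   1.04  1.73 -0.87]
    [-0.7   0.62  1.83  1.12  1.92 -0.95]
    [-0.74  0.81  1.74  1.21  2.11 -1.  ]
    [-0.74  0.87  1.71  1.24  2.18 -1.01]
0 0 -60 pick [-0.71  0.25  1.91  0.    0.98 -2.44]
    [ 0.07 -0.05  2.09 -0.    1.1  -0.45]
    [-0.29  0.22  1.83  0.46  1.63 -0.92]
    [-0.46  0.67  1.54  0.67  2.09 -1.03]
    [-0.49  0.85  1.41  0.77  2.29 -1.  ]
    [-0.51  1.03  1.3   0.92  2.47 -0.93]
    [-0.51  1.08  1.26  0.98  2.52 -0.89]
0 1 60 pick [-0.71  0.25  1.91  0.    0.98  0.7 ]
    [-0.48 -0.03  2.07  0.    1.1   0.05]
    [-0.04  0.21  1.84 -0.61  1.48  0.66]
    [ 0.18  0.65  1.56 -0.9   1.93  0.86]
    [ 0.23  0.83  1.44 -1.03  2.12  0.86]
    [ 0.25  1.01  1.33 -1.18  2.3   0.81]
    [ 0.25  1.07  1.3  -1.24  2.36  0.79]
15 1 -30 pick [-0.84  0.15  2.06  0.3   0.81  0.38]
    [ 0.07 -0.39  2.39 -0.18  0.93  2.25]
    [-0.19  0.08  1.9   0.14  1.58  1.88]
    [-0.28  0.62  1.44  0.24  2.11  1.82]
    [-0.3   0.84  1.
[... 4386 characters left out ...]
13  0.85 -0.58]
    [-0.96  0.15  2.09  0.71  1.36 -0.76]
    [-0.49 -0.11  2.03  0.09  1.23  0.  ]
    [-0.02  0.17  1.79 -0.45  1.47  0.62]
    [ 0.12  0.36  1.64 -0.6   1.66  0.76]
    [ 0.22  0.58  1.49 -0.73  1.85  0.83]
    [ 0.24  0.65  1.44 -0.77  1.92  0.84]
45 1 82 pick [-1.14  0.17  2.26  1.13  0.85 -0.58]
    [-0.82  0.42  1.76  0.58  1.54 -0.87]
    [-0.47  0.03  1.89  0.09  1.25 -0.36]
    [ 0.01  0.1   1.87 -0.54  1.3   0.33]
    [ 0.18  0.23  1.81 -0.74  1.45  0.55]
    [ 0.31  0.42  1.72 -0.9   1.62  0.71]
    [ 0.35  0.49  1.68 -0.94  1.68  0.75]<sys>:0: UserWarning: Gimbal lock detected. Setting third angle to zero since it is not possible to uniquely determine all angles.
```

Chosen: grasp tilt a = 35°, pour heading 60°. IK keeps good margins along the whole path. Now the grasp.

```bash
python3 - <<'E'
from h import *
a=np.radians(35); p,r=tool_from_scoop(S0,Rs(YAW0,0),a,1)
tx=Ro.from_euler('xyz',r).as_matrix()[:,0]
pre=p-0.09*tx; print(p,pre,r)
gripper_to(0.06)
movep(pre+[0,0,0.06],r); move_l(pre,feed=.15)
print(observe()['time_s'])
snap('wrist','w1'); snap('top','top1')
E
```

```text
[ 0.4633836  -0.28358744  0.03043611] [ 0.41240473 -0.2917098   0.1041598 ] [3.14159265 0.95993109 0.158     ]
2.4667
```

View pics/w1.png

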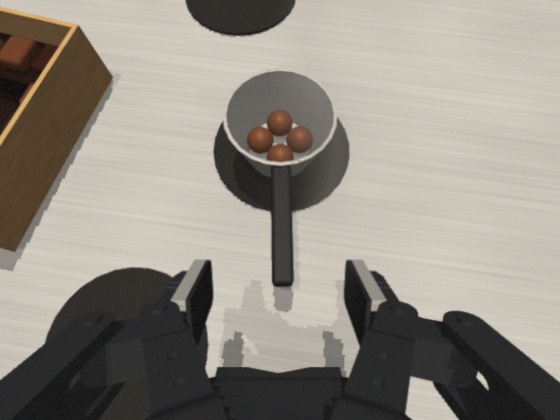

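The wrist view shows the handle (end at (283,283)) running up the centre line between the fingers, and the cup at (281,120) with its four truffles. The alignment is good, so I'll go in and grip.

```bash
python3 - <<'E'
from h import *
a=np.radians(35); p,r=tool_from_scoop(S0,Rs(YAW0,0),a,1)
print(move_l(p,feed=.08,max_force=15)); print(observe()['eef_pos']-p, observe()['ft_force'])
gripper_to(0.0,f_grip=110); o=observe(); print(o['opening'],o['time_s'],o['ft_force'])
snap('wrist','w2')
E
```

```text
False
[ 6.75335184e-05 -3.33262888e-04  3.96041643e-04] [ 0.39367678 -0.15049517  0.10681698]
0.012039679122375748 4.3333 [-3.40158715 -1.00942942  3.41542111]
```

View pics/w2.png

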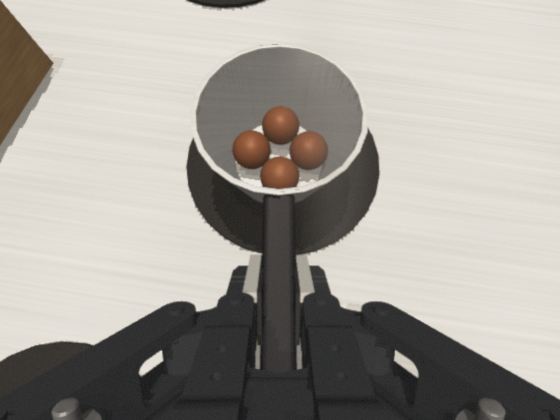

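The handle is gripped between the pads, the opening is 12 mm (handle 14 mm), and the cup is upright with four truffles. Next: lift and check for slip.

```bash
python3 - <<'E'
from h import *
o=observe(); move_l(np.array(o['eef_pos'])+[0,0,0.12],feed=.08); o=observe(); print(o['time_s'],o['ft_force'],o['opening'],o['tcp_rot'])
snap('wrist','w3'); snap('scene','sc3');snap('top','top3')
W=cloud('top3'); z=W[...,2]; im=load('top3')['im'].astype(int)
m=(W[...,0]>.45)&(W[...,0]<.62)&(W[...,1]<-.2)&(W[...,1]>-.35)&(z>.165)&(z<.19)&(im.sum(2)>200)
p=W[m]; print(len(p),p.mean(0)); A=np.c_[p,][:,:2]; 
c,_,_,_=np.linalg.lstsq(np.c_[p[:,:2],np.ones(len(p))],p[:,2],rcond=None); print('slope',c)
E
```

```text
6.0417 [-0.2542608  -1.00621695 -1.88242684] 0.012178433732092849 [-3.13974264  0.9604321   0.15954756]
559 [ 0.52144818 -0.28056781  0.17325583]
slope [-0.01979584  0.02511314  0.19062427]
```

View pics/w3.png

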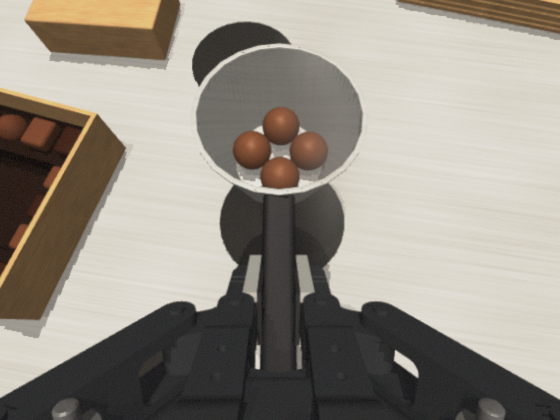

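View pics/sc3.png

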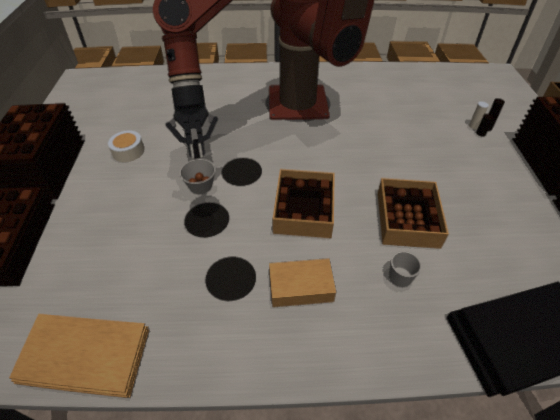

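No slip: the scoop looks the same in the wrist view and all four truffles are in it. The mat now shows in the scene view at (207,219), so I'll re-measure its centre there and then carry the scoop over the box.

```bash
python3 - <<'E'
from h import *
W=cloud('sc3'); z=W[...,2]; g=load('sc3')['im'].astype(int).sum(2)
m=(np.hypot(W[...,0]-.536,W[...,1]+.273)<.09)&(abs(z)<.015)&(g<150)
n,l,st,c=cv2.connectedComponentsWithStats(m.astype(np.uint8)); k=1+st[1:,4].argmax(); m=l==k
print(c[k],st[k],cv2.minEnclosingCircle(np.ascontiguousarray(W[m][:,:2],dtype=np.float32)),z[m].mean())
print(cv2.minEnclosingCircle(cv2.findNonZero((m).astype(np.uint8))))
a=np.radians(35)
yaw=np.radians(60)
p0,r0=tool_from_scoop(*pour_pose(yaw,0,lift=.06),a,1)
move_l(p0,feed=.09,rotation=r0); o=observe(); print(o['time_s'],o['eef_pos']-p0,o['q'])
snap('wrist','w4'); snap('top','top4')
E
```

```text
[206.28135593 219.40338983] [ 185  203   44   34 1180] ((0.5390292406082153, -0.2749897241592407), 0.059473637491464615) 0.003049041078875054
((206.5, 220.0), 22.07383918762207)
8.0833 [-1.40751391e-05 -2.57094508e-04  4.18445780e-06] [-0.87612373 -0.04205889  2.07732561  0.58045579  1.37920562 -0.54553846]
```

View pics/w4.png

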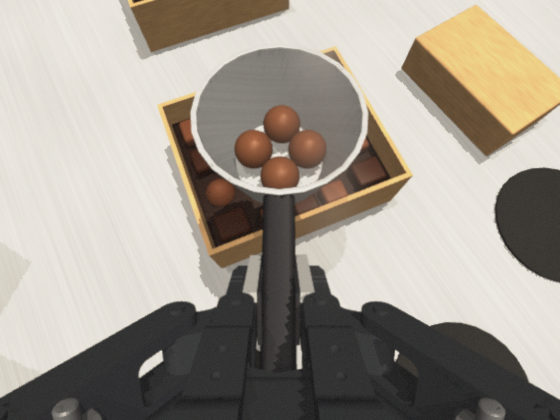

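View pics/top4.png

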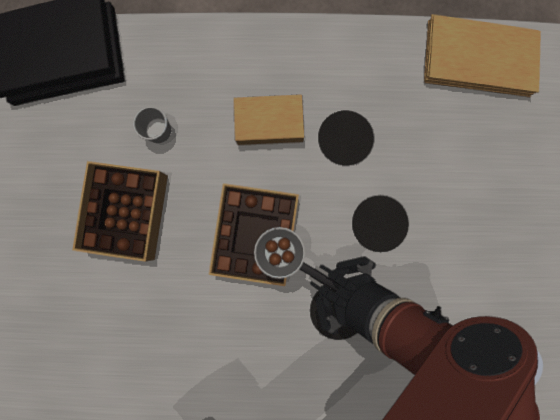

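The scoop is upright over the box at (278,253) in the top view. Next I'll tilt to 65°, which is before any release, and check.

```bash
python3 - <<'E'
from h import *
W=cloud('top4'); z=W[...,2]; g=load('top4')['im'].astype(int).sum(2)
m=(np.hypot(W[...,0]-.536,W[...,1]+.273)<.08)&(abs(z)<.012)&(g<110)
print('mat',cv2.minEnclosingCircle(np.ascontiguousarray(W[m][:,:2],dtype=np.float32)),W[m].mean(0))
a=np.radians(35); yaw=np.radians(60)
for t,l in((13,.06),(26,.055),(39,.045),(52,.03),(65,.012)):
    p,r=tool_from_scoop(*pour_pose(yaw,np.radians(t),lift=l),a,1); move_l(p,feed=.07,rotation=r)
o=observe(); print(o['time_s'],o['q'],o['opening'],o['ft_force'])
snap('wrist','w5'); snap('scene','sc5'); snap('top','top5')
E
```

```text
mat ((0.5356795787811279, -0.27356430888175964), 0.05786064267158508) [ 0.5355839  -0.27301601  0.0040065 ]
10.2333 [-0.05085509  0.12938687  1.81192716 -0.46068295  1.47005095  0.58326894] 0.012247554307050785 [ 0.35271974  0.03415663 -1.85874881]
```

View pics/w5.png

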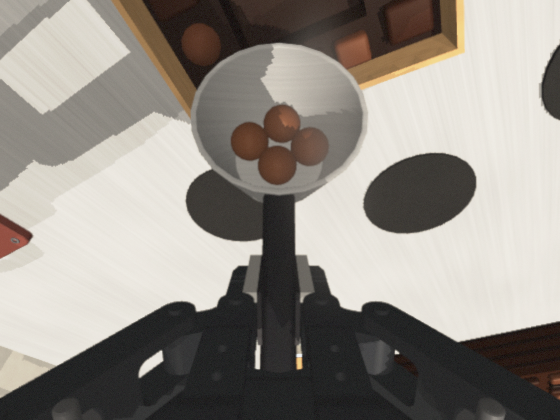

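View pics/sc5.png

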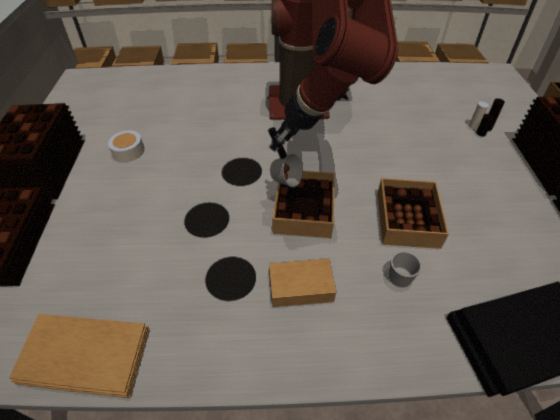

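View pics/top5.png

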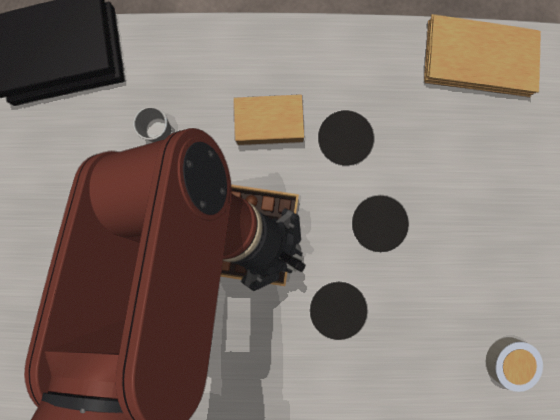

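The view shows the grip unchanged, all four truffles still aboard, and the lip over the pocket edge. Now the slow pour.

```bash
python3 - <<'E'
from h import *
a=np.radians(35); yaw=np.radians(60)
for t,f in((70,.04),(74,.025),(77,.015),(79,.015),(81,.015),(83,.015),(86,.02),(90,.025),(95,.03),(100,.04),(106,.04)):
    p,r=tool_from_scoop(*pour_pose(yaw,np.radians(t),back=.018),a,1); move_l(p,feed=f,rotation=r)
    if t==77: snap('wrist','w6a')
    if t==83: snap('wrist','w6b')
hold(.4)
o=observe(); print(o['time_s'],o['q'],o['opening'],o['ft_force'])
snap('wrist','w6'); snap('scene','sc6')
cv2.imwrite('pics/w6ab.png',cv2.resize(np.hstack([cv2.imread('pics/w6a.png'),cv2.imread('pics/w6b.png')]),None,fx=.7,fy=.7))
c=cv2.imread('pics/sc6.png')[130:250,230:370]; cv2.imwrite('pics/sc6c.png',cv2.resize(c,None,fx=4.5,fy=4.5,interpolation=2))
E
```

```text
15.875 [ 0.24969963  0.69784084  1.42413941 -0.82594101  1.97333122  0.84704911] 0.012654225227537267 [ 1.38300317  0.86932185 -1.6468938 ]
```

View pics/w6.png

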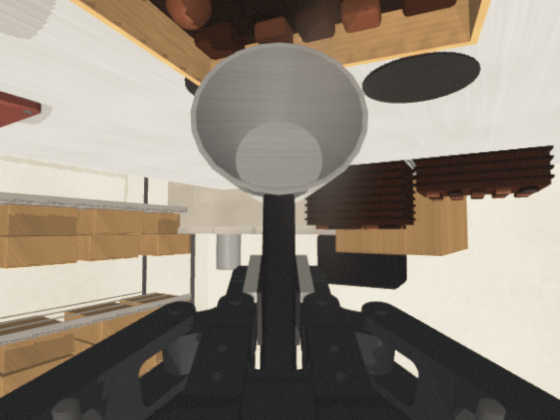

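View pics/sc6c.png

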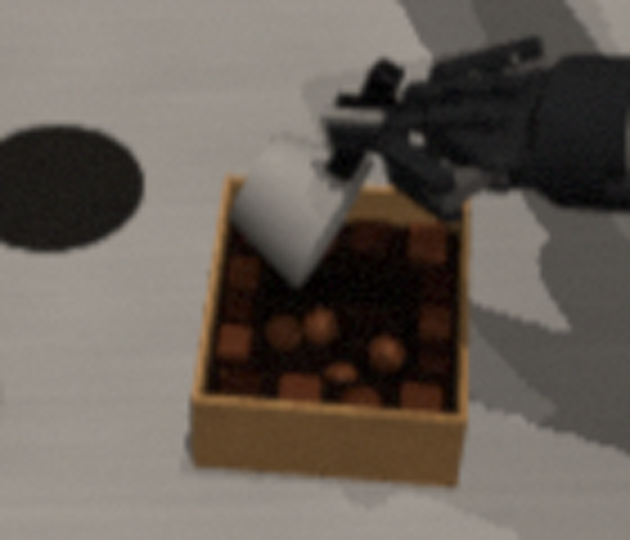

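View pics/w6ab.png

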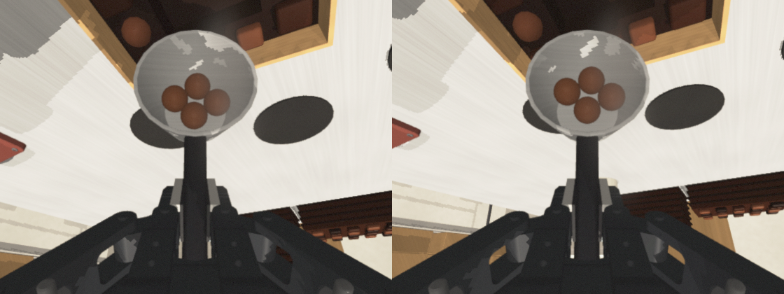

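The scoop is empty, and four truffles lie in the pocket (crop pixels (284,333), (320,326), (387,353) and (342,372)). Now I'll lift, turn upright, and check the pocket from above.

```bash
python3 - <<'E'
from h import *
a=np.radians(35); yaw=np.radians(60)
for t,l in((106,.05),(85,.06),(65,.06),(45,.06),(22,.06),(0,.06)):
    p,r=tool_from_scoop(*pour_pose(yaw,np.radians(t),back=.018,lift=l),a,1); move_l(p,feed=.12,rotation=r)
# over mat, upright, original heading
p,r=tool_from_scoop(MAT+[0,0,.10],Rs(YAW0,0),a,1); move_l(p,feed=.15,rotation=r)
hold(.2); o=observe(); print(o['time_s'],o['opening'],o['ft_force'],o['eef_pos']-p)
snap('top','top7'); snap('wrist','w7'); snap('scene','sc7')
c=cv2.imread('pics/top7.png')[175:295,195:430]; cv2.imwrite('pics/top7c.png',cv2.resize(c,None,fx=3.4,fy=3.4,interpolation=2))
W=cloud('top7'); z=W[...,2]; im=load('top7')['im'].astype(int)
print(np.nanmax(z[212:258,232:278]))
E
```

```text
20.5667 0.012797388501129386 [-0.67884464  0.74349658 -1.31697421] [7.49670559e-05 1.47501779e-04 5.92613971e-05]
0.046661695629540256
```

View pics/top7c.png

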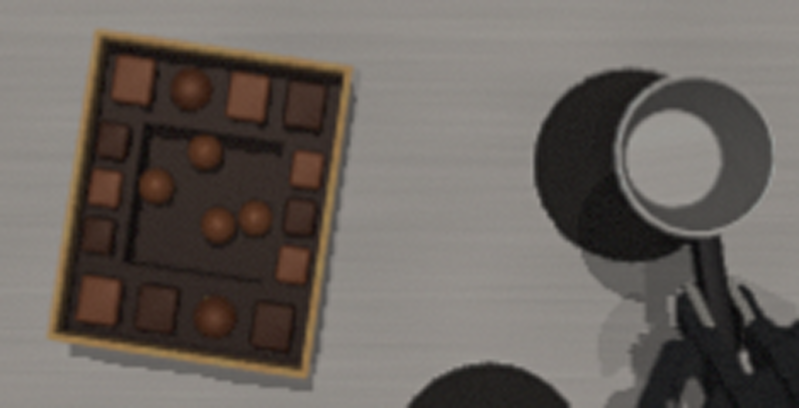

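View pics/w7.png

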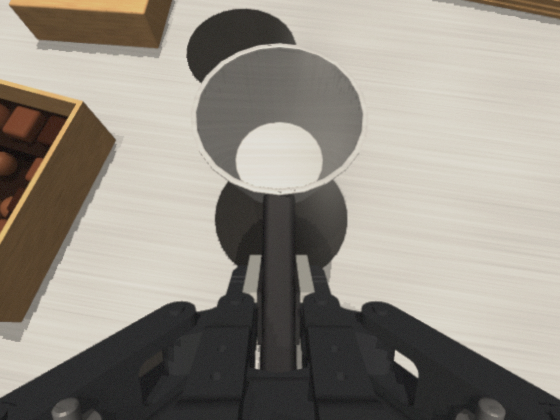

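View pics/sc7.png

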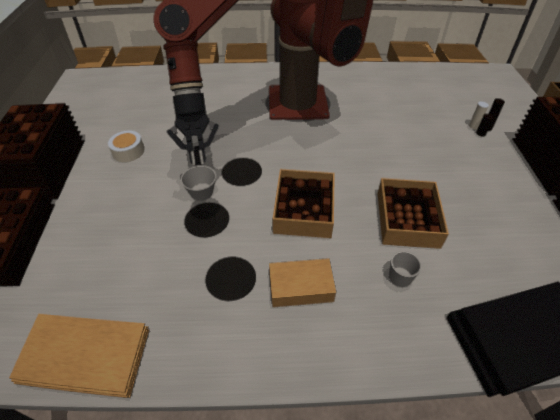

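All four truffles are in the pocket (crop (206,153), (157,187), (219,225), (256,218)), and the empty scoop hangs upright over the mat. I'll check the rim's pose, then lower it with a force guard.

```bash
python3 - <<'E'
from h import *
W=cloud('top7'); z=W[...,2]; g=load('top7')['im'].astype(int).sum(2)
m=(np.hypot(W[...,0]-MAT[0],W[...,1]-MAT[1])<.05)&(z>.148)&(z<.165)&(np.hypot(W[...,0]-MAT[0],W[...,1]-MAT[1])>.034)
d=(W-MAT)@np.array([np.cos(YAW0),np.sin(YAW0),0]); m&=d>-.025
p=W[m]; print('rim',m.sum(),p[:,2].mean(),cv2.minEnclosingCircle(np.ascontiguousarray(p[:,:2],dtype=np.float32)))
c=np.linalg.lstsq(np.c_[p[:,:2],np.ones(len(p))],p[:,2],rcond=None)[0]; print('slope',c)
a=np.radians(35); o=observe(); 
P=lambda h:tool_from_scoop(MAT+[0,0,h],Rs(YAW0,0),a,1)[0]
move_l(P(.015),feed=.08)
print(move_l(P(-.004),feed=.015,max_force=4)); o=observe(); print(o['time_s'],(o['eef_pos']-P(0)),o['ft_force'])
E
```

```text
rim 305 0.1536906224922414 ((0.536544680595398, -0.2724176049232483), 0.04187264293432236)
slope [0.00492685 0.02604428 0.1582495 ]
True
22.85 [3.00666023e-06 6.94774976e-05 3.04652990e-04] [-0.39351922 -0.1332201   3.38265132]
```

Contact came at the expected height, 0.3 mm above nominal. Releasing, then retreating along the tool axis.

```bash
python3 - <<'E'
from h import *
gripper_to(0.025,f_grip=20); hold(.2); gripper_to(0.06); hold(.2)
o=observe(); tx=Ro.from_euler('xyz',o['tcp_rot']).as_matrix()[:,0]; print(o['opening'],o['ft_force'])
move_l(o['eef_pos']-.11*tx,feed=.08); o=observe(); move_l(o['eef_pos']+[-.0,-.12,.10],feed=.15); hold(.5)
print(observe()['time_s'])
snap('top','top8'); snap('scene','sc8')
W=cloud('top8'); z=W[...,2]; r=np.hypot(W[...,0]-MAT[0],W[...,1]-MAT[1]); d=(W-MAT)@np.array([np.cos(YAW0),np.sin(YAW0),0])
m=(r<.05)&(r>.034)&(z>.048)&(z<.066)&(d>-.03); p=W[m]; print('rim',m.sum(),p[:,2].mean(),cv2.minEnclosingCircle(np.ascontiguousarray(p[:,:2],dtype=np.float32)),np.linalg.lstsq(np.c_[p[:,:2],np.ones(len(p))],p[:,2],rcond=None)[0])
im=load('top8')['im']
# truffle centres in pocket frame
yaw=-.133
box=np.zeros(z.shape,bool); box[205:270,225:290]=1
X=W-PK; bx=X[...,0]*np.cos(yaw)+X[...,1]*np.sin(yaw); by=-X[...,0]*np.sin(yaw)+X[...,1]*np.cos(yaw)
m=box&(abs(bx)<.042)&(abs(by)<.042)&(z>.017)&(z<.034)
n,l,s,c=cv2.connectedComponentsWithStats(m.astype(np.uint8))
for k in range(1,n):
    if s[k,4]>8: print('truf',s[k,4],np.median(bx[l==k]).round(4),np.median(by[l==k]).round(4),z[l==k].max().round(4))
c=cv2.imread('pics/top8.png')[175:295,195:430]; cv2.imwrite('pics/top8c.png',cv2.resize(c,None,fx=3.4,fy=3.4,interpolation=2))
E
```

```text
0.05992783756515682 [ 0.39606568 -0.30407592 -0.07397451]
27.175
rim 254 0.05418835511096766 ((0.5362303853034973, -0.27175241708755493), 0.041819341480731964) [-0.00716064  0.01493126  0.06223522]
truf 112 0.0059 0.0323 0.0324
truf 87 0.0308 0.0041 0.0282
truf 87 -0.0119 -0.0101 0.0281
truf 82 -0.0043 -0.0317 0.0303
truf 13 -0.0288 0.0418 0.0313
```

View pics/top8c.png

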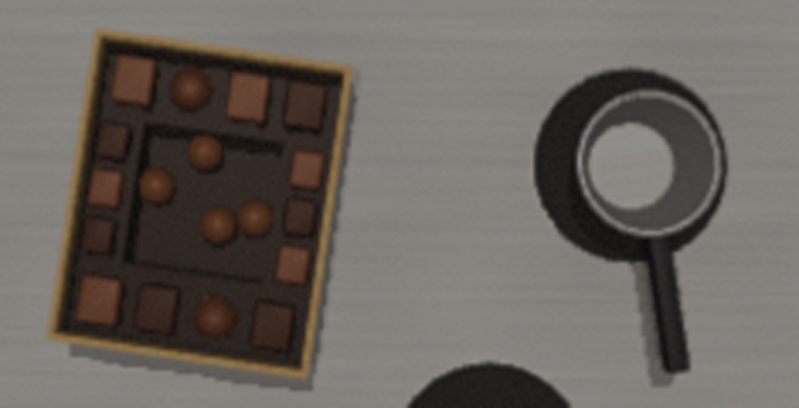

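View pics/sc8.png

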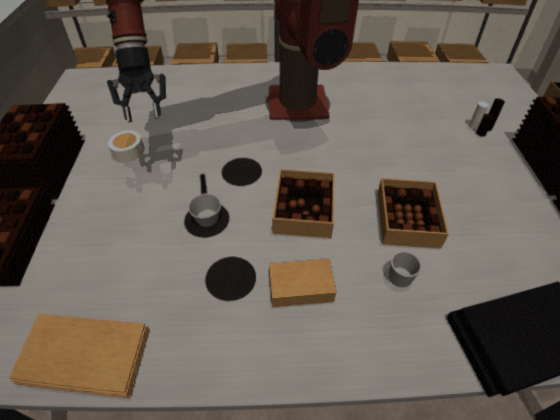

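The scoop stands upright on the mat, four truffles are in the pocket, and the gripper is clear. Handing in.

```bash
python3 - <<'E'
from h import *
o=observe(); print(o['eef_pos'],o['ft_force'],o['time_s']); job_done()
E
```

```text
[ 0.40272248 -0.41301381  0.21965794] [ 0.00912774 -0.31030482 -0.28961211] 27.275
the job is handed in; nothing more can be done
```

I picked up the scoop by its handle, tipped its four truffles into the empty pocket from about 1 cm above the box walls, and stood the scoop back on its mat. I let go and handed the job in at 27.3 s of the 72 s allowed; no verdict was reported.

My last checks, taken just before handing in:

- **Truffles:** all four lie in the pocket, with centres within about 32 mm of its middle on each axis (42 mm allowed). Their tops are at about 30 mm, so they rest on the floor.
- **Scoop:** it stands upright within about 1°, with its rim centre about 1.5 mm from the mat's centre.
- **Rest of the scene:** the carton, spare cup and full box look unmoved in the scene picture. I saw no sign of contact with either box, but I did not log forces during the pour. The gripper was clear, with no load on it.

Two readings were slightly off. A small fifth patch (13 pixels) showed at the pocket's edge in the truffle measurement; I took it for the deck's border because the picture shows exactly four truffles. The scene camera put the mat's centre about 4 mm from the top camera's value, and I used the top camera's.

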